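# Put the matches away under the flap of the candle box

## Robot

A 7-joint arm with a two-finger parallel gripper is mounted at the origin on a cart in front of the work surface, level with it; the furniture and walls round the work are solid. World frame = base frame: x ahead of the robot, y to its left, z up, the work surface at z = 0. Lengths are in mm, angles in rad, forces in N, time in s.
With the tool pointing down it reaches from about 400 to 875 mm from the base axis. Payload 4.4 kg.
Tool frame: the origin (TCP) lies at the very end of the fingers, on their centre line; the grasp point (between the pads) lies 19 mm behind it (ctrl.grasp_offset is the distance from the TCP to the grasp point, in mm); z points along the fingers, y is the line along which they close (so a half turn about z gives the same grasp; the last joint's range is limited). The gripper opens to 85 mm and grips with 20 to 120 N. Pads are 22 mm wide; open, the fingers measure 114 mm over their backs; the gripper's body (76 mm by 85 mm) begins 54 mm behind the grasp point. The pads swing forward as they close: fully open they stand 13 mm farther back than shut.
Start: joints at [-1.172, 0.628, 0.038, 1.517, -0.027, 0.996, -0.02], TCP at [291.338, 581.068, 231.313] pointing down, gripper open.
Joint ranges: [-3.06, 3.06], [-0.37, 2.12], [-1.25, 1.32], [0.18, 2.47], [-1.1, 4.24], [0.23, 1.98], [-2.94, 2.94]. Speed limits (rad/s): [2.57, 2.57, 3.14, 3.14, 3.14, 3.14, 3.14].

## Interface

Orientations are given as [roll, pitch, yaw] about the fixed x, y, z axes, in that order (R = Rz(yaw) Ry(pitch) Rx(roll)).
In Python, from cell import status, cams, ctrl gives the robot as it stands.
- The arm moves only by the tool move_arm, never from a script. Its argument "plan" is a list of rows, each a list of 3 entries, a list of its own where there are three numbers: the shift along the world's x, y, z in mm, then the turn, a rotation vector about the world's x, y, z in degrees, then the opening, from 0 (shut) to 1 (fully open). In form: [[[x, y, z], [wx, wy, wz], gripper], ...]. A call has 1 to 10 rows; each row shifts and turns the commanded pose from where the row before left it; what a row does not reach is not made up. A row lasts 1/8 s, in which the tool goes at most 62.5 mm and 10.7 degrees, less where a joint would pass 70% of its speed; a pose out of reach is approached as far as the arm can. A call with a gripper value outside its range is refused whole. The fingers move at their own pace and stop on an object; the grip force is fixed at half the most. Time passes only in rows, so rows that do not move let the fingers close. It gives the time, the measured TCP pose, the force, the opening and the grip force at its end, in the units of the state.
- status.read_state(): the state, without advancing time (a new reading comes with each control period).
- cams.get_image(name): name is "side" or "top"; returns the picture (400x640x3 uint8, blue, green, red); there is no depth.
- cams.camera_params(name): a dict with "K" (3x3 intrinsics, pixels), "pose" (4x4, takes a point from camera to world coordinates). Camera axes: x right, y down, z forward; pixel columns grow to the right and rows downward; lengths in mm; the calibration is good to about 2 mm. A picture is of the moment at which its call begins. camera_params takes no time and is no camera call.
- ctrl.finish_job(): hands the job in; it is judged then, once.
The state is a dict: "clock": time; "qpos": joint angles; "qd": joint speeds; "tau": joint torques, N m; "eef_pos": TCP position; "tool_rot": TCP orientation; "force": force on the tool from outside, world axes, zero at the start; "torque": the same for the moment, N m; "width": finger opening in mm; "gripper_force": force on a finger pad.
Only numpy, scipy, OpenCV 4.12 (cv2) and the standard library are available. Lean on these libraries where they do the work, as an engineer would, in place of code of your own. Each camera call takes 0.05 s, during which the arm holds its last target. There are 200 camera calls.

## Task

The matches are kept in the lower tier of the wooden candle box, under its hinged flap. Lift the flap by its tab until it stands fully up, then lay the matchbox flat and the same way up on the floor of the compartment that it covered, and leave the flap standing open.

Things in the scene. Friction and masses are not known exactly. Their poses are not given: they have to be found in the camera images.
- flap (a joint): Angle of the candle box's wooden flap, rad: 0 closed (flat), 1.57 upright, 1.75 its stop. The hinge is stiff: the flap stays where it is left. It is 120 mm long from hinge to front edge, 134 mm wide, 8 mm thick, and hinged on the box wall far from the robot: it swings up and away. A wall shelf hangs 0.77 m above the worktop from x = 0.74 m on.
- flap_tab (a point): Middle of the small wooden tab that sticks out 32 mm from the flap's front edge; take the flap here. The tab is 26 mm wide (along the hinge) and 10 mm thick. The point lies 140 mm from the hinge line, 20 mm beyond the front edge, at mid-thickness. Axes turn with the flap: x towards the hinge, y along the hinge, z out of the upper face.
- cell (a point): Floor centre of the deep compartment under the flap of the light wooden box (120 x 226 mm, 60 high, fixed). The floor is 106 x 125 mm (x, y), 6 mm above the worktop; walls rise 54 mm from it. Axes: x level, front wall to hinge wall, y along the hinge, z up; hinge line at x = +60, z = +58 mm. On its -y side is the open shallow upper tier with two tea lights, not for the matches.
- match_box: The matchbox, a flat oblong box 36 x 53 x 16 mm (x, y, z), lying on its large face on the worktop in front of the candle box, in a row with a round tea light and a clothes peg. Origin: centre of its underside; y along its length, z up. It does not slide open. About 30 g.
Mind the look-alikes: they are no part of the job. Of the things that look like the match_box, take the one that is farthest to the robot's left at the start.

How it is judged (in metres and radians):
On the way:
1. the flap has been lifted up (value of joint flap above 1.2 rad), for 0.2 s.
At the end, for the whole second after the job is handed in: The flap stands open (its angle over 1.2 rad, about 69 degrees) and the matchbox lies at rest on the floor of the deep compartment: within its walls in any direction, its underside within 10 mm of the floor, flat to 10 degrees, same face up as it lay (value of joint flap above 1.2 rad and x of match_box in the frame of cell between -0.053 and 0.053 m and y of match_box in the frame of cell between -0.0625 and 0.0625 m and z of match_box in the frame of cell between -0.006 and 0.01 m and angle between match_box's own z axis and vertical below 0.18 rad and linear speed of match_box below 0.02 m/s); the robot touches nothing.
It also fails if it takes over 53 s, if anything falls off the work surface, if the arm or the gripper's body presses on something with over 40 N, if the wrist force passes 120 N, or if a joint passes its speed limit or range.

## Working session

There is one attempt and no reset: what is moved stays moved. The work goes in short steps, Python scripts to look and compute and a tool call to move; the robot and the scene stay as the last step left them, time stands still between calls to the robot, and variables do not carry over. Pictures are saved under pics/ and viewed, at most 11 in all, crops included, and the job is handed in when it is done.

Besides the shell and the picture viewer there is one more tool, called after "Call:" by a JSON object that holds its "method" and its "body". move_arm: Moves the arm, as the interface text tells. Its arguments: {"type":"object","properties":{"plan":{"type":"array","items":{"type":"array"}}},"required":["plan"]}

```bash
mkdir -p pics; ls; python3 - <<'E'
from cell import status,cams,ctrl
import cv2
print(status.read_state(), ctrl.grasp_offset)
for n in("side","top"):
    cv2.imwrite(f"pics/{n}0.png",cams.get_image(n)); p=cams.camera_params(n); print(n,p["K"],p["pose"])
E
```

```text
pics
{'clock': 0.0, 'qpos': array([-1.17178103,  0.62935934,  0.03840517,  1.51835233, -0.02698575,
        0.99630071, -0.01998711]), 'qd': array([-0.00040224, -0.00056646, -0.00029349, -0.0006277 ,  0.00041048,
       -0.0019892 , -0.00221584]), 'tau': array([ 8.49474454e-04, -5.63387740e+01,  1.22636128e+00, -1.93437606e+01,
        1.09947912e-02,  1.03750298e-02,  9.76037342e-06]), 'eef_pos': array([291.04824745, 580.505169  , 230.38487273]), 'tool_rot': array([-3.13968994e+00,  1.58377829e-05,  2.67682812e+00]), 'force': array([-0.2641484 ,  0.01811504, -0.61731566]), 'torque': array([ 0.03543744, -0.00126356, -0.00199959]), 'gripper_force': 0.0, 'width': 85.53105137523916} 18.700000000000003
side [[445.16925921   0.         320.92716433]
 [  0.         445.16925921 206.1201191 ]
 [  0.           0.           1.        ]] [[ 9.59667420e-01 -1.42198225e-01  2.42524446e-01  3.41583906e+02]
 [-2.81092282e-01 -4.69800546e-01  8.36824101e-01 -7.29433990e+02]
 [-5.05678465e-03 -8.71244576e-01 -4.90823102e-01  4.97392347e+02]
 [ 0.00000000e+00  0.00000000e+00  0.00000000e+00  1.00000000e+00]]
top [[380.94965087   0.         320.06960144]
 [  0.         380.94965087 198.86407934]
 [  0.           0.           1.        ]] [[-2.17650628e-02 -9.81296342e-01  1.91268847e-01  3.97705852e+02]
 [-9.99160992e-01  2.79889794e-02  2.98986552e-02 -2.77992873e+01]
 [-3.46928608e-02 -1.90457625e-01 -9.81082208e-01  8.97114035e+02]
 [ 0.00000000e+00  0.00000000e+00  0.00000000e+00  1.00000000e+00]]
```

View pics/side0.png

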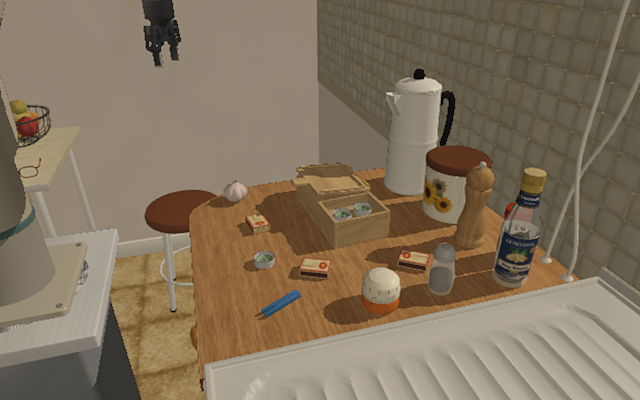

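View pics/top0.png

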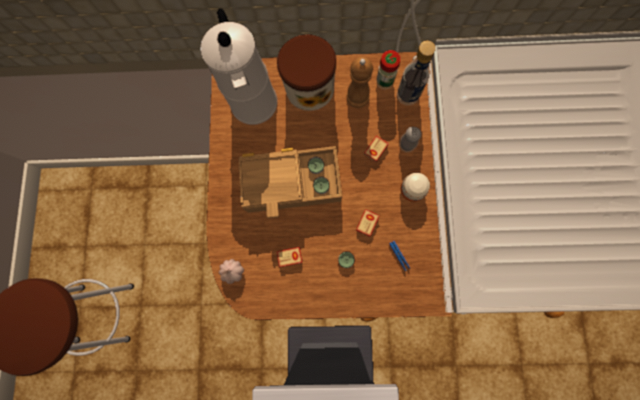

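Side view: the box is at about (340,200) with the flap on its left. Top view: the box covers columns 240–340, the flap is on its left (240–300) and the tab is near (273,210). The leftmost matchbox is near (290,257), in a row with the tea light (347,260) and the peg (399,256). I'll enlarge the top view and measure.

```bash
cat > h.py <<'E'
import numpy as np, cv2
from cell import status,cams,ctrl
def onz(n,px,z):
    p=cams.camera_params(n);T=p["pose"];d=T[:3,:3]@np.linalg.solve(p["K"],[px[0],px[1],1.]);o=T[:3,3]
    return o+d*(z-o[2])/d[2]
def proj(n,P):
    p=cams.camera_params(n);T=p["pose"];c=p["K"]@(T[:3,:3].T@(np.array(P)-T[:3,3]));return c[:2]/c[2]
def crop(n,im,x,y,w,h,s,out): cv2.imwrite(out,cv2.resize(im[y:y+h,x:x+w],None,fx=s,fy=s,interpolation=cv2.INTER_CUBIC))
E
python3 - <<'E'
from h import *
a=cv2.imread("pics/top0.png");b=cv2.imread("pics/side0.png")
A=cv2.resize(a[140:280,225:355],None,fx=4,fy=4,interpolation=cv2.INTER_CUBIC)
B=cv2.resize(b[155:245,225:395],None,fx=4,fy=4,interpolation=cv2.INTER_CUBIC)[:,:]
cv2.imwrite("pics/a.png",A);cv2.imwrite("pics/b.png",B)
for px in[(273,210)]:print(onz("top",px,64))
print(onz("top",(290,257),16),onz("side",(258,223),16))
E
```

```text
[537.86903298 102.94936837  64.        ]
[435.51913385  71.06672291  16.        ] [434.96324161  60.77453818  16.        ]
```

View pics/a.png

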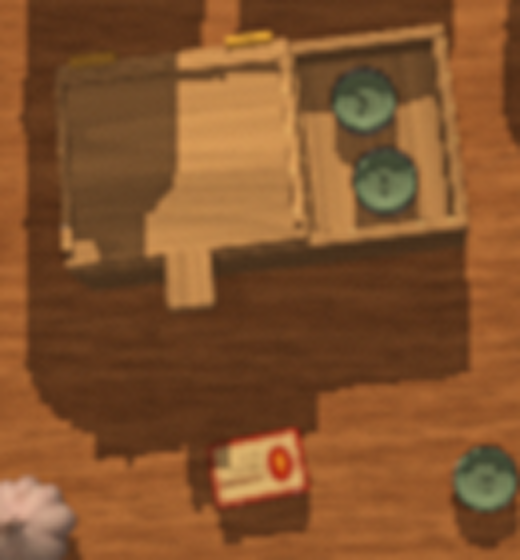

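View pics/b.png

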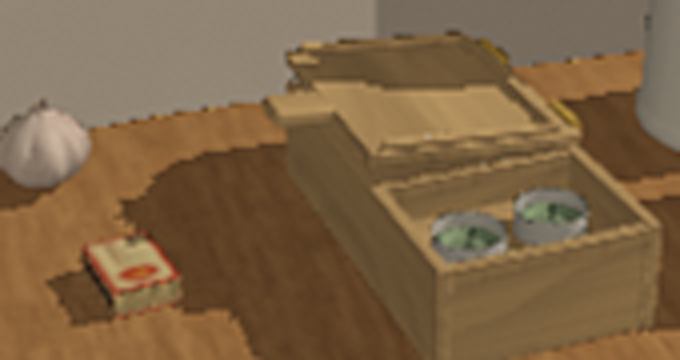

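```bash
python3 - <<'E'
from h import *
f=lambda u,v,z:onz("top",(225+(u+.5)/4-.5,140+(v+.5)/4-.5),z)
for k,u,v,z in[("tabBL",165,252,69),("tabBR",212,246,69),("tabFL",166,306,69),("tabFR",215,303,69),("boxFR",467,228,60),("boxBR",442,27,60),("divF",308,243,60),("divB",290,42,64),("flapFL",68,265,68),("flapBL",60,68,68),("flapFR",303,238,68),("flapBR",286,40,68),
 ]:print(k,f(u,v,z).round(1))
a=cv2.imread("pics/top0.png");hsv=cv2.cvtColor(a,cv2.COLOR_BGR2HSV)
b,g,r=[a[...,i].astype(int) for i in range(3)]
sub=np.zeros(a.shape[:2],np.uint8)
# matchbox: cream or saturated red vs wood
R=slice(240,272),slice(272,308)
print(a[257,290],a[250,285],a[262,300],a[270,300],a[257,275])
m=((b>115)|((r-g>75)&(g<90)))
sub[R]=m[R]*255
c=max(cv2.findContours(sub,0,1)[0],key=cv2.contourArea)
q=cv2.boxPoints(cv2.minAreaRect(np.array([onz("top",p[0],16)[:2] for p in c],np.float32)));print(q, q.mean(0), cv2.minAreaRect(np.array([onz("top",p[0],16)[:2] for p in c],np.float32)))
E
```

```text
tabBL [554.1 118.1  69. ]
tabBR [556.7  91.9  69. ]
tabFL [523.7 117.4  69. ]
tabFR [524.7  90.2  69. ]
boxFR [564.7 -50.1  60. ]
boxBR [682.8 -39.6  60. ]
divF [558.6  39.1  60. ]
divB [675.3  47.7  64. ]
flapFL [548.4 172.5  68. ]
flapBL [662.9 179.2  68. ]
flapFR [560.   41.3  68. ]
flapBR [675.3  49.6  68. ]
[ 96 157 202] [ 54  92 177] [ 43  68 150] [ 30  58 100] [25 51 89]
[[430.63934  55.00234]
 [446.64838  54.8389 ]
 [446.76605  66.36293]
 [430.75702  66.52637]] [438.7027    60.682632] ((438.70269775390625, 60.68263244628906), (11.524625778198242, 16.0098934173584), 89.41508483886719)
```

```bash
python3 - <<'E'
from h import *
for P in[(524,117.5,69),(524.5,90.5,69),(556,92,69),(554,118,69)]:
    p=proj("side",P);print("side crop px",((p-[225,155])*4).round(0))
f=lambda u,v,z:onz("top",(225+(u+.5)/4-.5,140+(v+.5)/4-.5),z)
c=np.array([f(*p,16) for p in[(212,464),(298,430),(307,490),(218,506)]]);print(c.round(1),c.mean(0).round(1))
for i in range(4):print(np.linalg.norm(c[i]-c[i-1]).round(1))
a=cv2.imread("pics/top0.png").astype(int);R=a[244:270,274:306]
m=((R[...,0]>60)|((R[...,2]-R[...,1]>78))).astype(np.uint8)
for r in m: print("".join(".#"[v] for v in r))
k=max(cv2.findContours(m,0,1)[0],key=cv2.contourArea)
print(cv2.minAreaRect(np.array([onz("top",p[0]+[274,244],16)[:2] for p in k],np.float32)))
b=cv2.imread("pics/side0.png").astype(int)
for z in(0,16):print(onz("side",(225+132/4,155+(258)/4),16))
E
```

```text
side crop px [271. 111.]
side crop px [284. 133.]
side crop px [341. 124.]
side crop px [325. 103.]
[[439.3  99.6  16. ]
 [457.6  49.8  16. ]
 [423.3  45.   16. ]
 [415.4  96.2  16. ]] [433.9  72.7  16. ]
24.1
53.0
34.6
51.7
................................
................................
................................
.....................#####......
.................#########......
............##############......
.........##################.....
.........##################.....
........###################.....
.......####################.....
......#####################.....
......#####################.....
......######################....
.....#######################....
.....#######################....
....########################....
....########################....
....#########################...
.....#######################....
......#################.........
......############..............
.....########...................
......#.........................
................................
................................
................................
((437.29962158203125, 73.00839233398438), (36.251155853271484, 54.19887924194336), 9.860468864440918)
[437.24455342  74.70251076  16.        ]
[437.24455342  74.70251076  16.        ]
```

Call:
{"method": "move_arm", "body": {"plan": [[[30,-60,0],[0,0,5],1],[[30,-60,0],[0,0,5],1],[[30,-60,0],[0,0,5],1],[[30,-60,0],[0,0,5],1],[[30,-60,0],[0,0,5],1],[[30,-60,0],[0,0,3],1],[[30,-60,0],[0,0,3],1],[[30,-40,0],[0,0,0],1],[[0,0,0],[0,0,0],1]]}}

```text
clock: 1.23
eef_pos: [519.2, 144.6, 231.0]
tool_rot: [-3.139, 0.001, -3.074]
force: [-0.2, 0.4, 0.1]
width: 85.5
gripper_force: 0.0
```

Call:
{"method": "move_arm", "body": {"plan": [[[17,-40,-40],[0,0,1],1],[[0,0,-50],[0,0,0],1],[[0,0,-20],[0,0,0],0.7],[[0,0,0],[0,0,0],0.7]]}}

```text
clock: 1.72
eef_pos: [532.1, 110.6, 119.7]
tool_rot: [3.142, -0.004, -3.046]
force: [0.4, -0.3, 0.5]
width: 59.3
gripper_force: 0.0
```

```bash
python3 - <<'E'
from h import *
print(status.read_state()["qpos"].round(2),status.read_state()["eef_pos"].round(1))
b=cams.get_image("side");t=cams.get_image("top")
A=cv2.resize(b[100:240,225:395],None,fx=4,fy=4,interpolation=cv2.INTER_CUBIC);cv2.imwrite("pics/c.png",A)
cv2.imwrite("pics/t1.png",t)
def ray(n,px):
    p=cams.camera_params(n);T=p["pose"];d=T[:3,:3]@np.linalg.solve(p["K"],[px[0],px[1],1.]);return T[:3,3],d/np.linalg.norm(d)
for tc,sc in[((189.5,277),(299,107.5)),((166,306),(265,98)),((215,303),(285,122))]:
    o1,d1=ray("top",(225+tc[0]/4-.4,140+tc[1]/4-.4));o2,d2=ray("side",(225+sc[0]/4-.4,155+sc[1]/4-.4))
    s=np.linalg.lstsq(np.c_[d1,-d2],o2-o1,rcond=None)[0];print(o1+d1*s[0],o2+d2*s[1])
E
```

```text
[-0.2   0.63 -0.08  1.91  0.08  0.6   1.33] [532.1 110.6 119.7]
[538.23081504 103.10810185  77.40062581] [535.35662078 103.5648328   76.98083691]
[522.22600121 115.62335092  79.35965894] [519.70513404 115.99694201  79.041327  ]
[523.5398471   89.1678754   76.84927447] [524.19304309  89.06617031  76.93497619]
```

View pics/c.png

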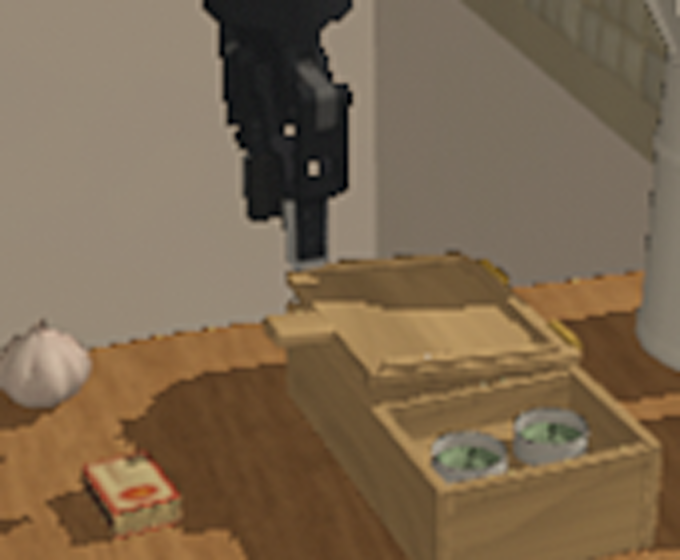

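The side view shows the gripper above the tab, whose front edge is at crop (268–285, 320–342). It triangulates higher than the 69 mm expected, so I'll check it against points of known height.

```bash
cat >> h.py <<'E'
def ray(n,px):
    p=cams.camera_params(n);T=p["pose"];d=T[:3,:3]@np.linalg.solve(p["K"],[px[0],px[1],1.]);return T[:3,3],d/np.linalg.norm(d)
def tri(tp,sp):
    o1,d1=ray("top",tp);o2,d2=ray("side",sp);s=np.linalg.lstsq(np.c_[d1,-d2],o2-o1,rcond=None)[0]
    return (o1+d1*s[0]+o2+d2*s[1])/2
E
python3 - <<'E'
from h import *
T=lambda t,s:tri((225+t[0]/4-.4,140+t[1]/4-.4),(225+s[0]/4-.4,155+s[1]/4-.4)).round(1)
print("boxFR 60",T((467,228),(435,262)))
print("boxBR 60",T((442,27),(660,232)))
print("match 16",T((259.5,472),(132,268)))
print("flapFR 68",T((303,238),(372,155)))
print("flapBR",T((286,40),(578,135)))
t=cv2.imread("pics/t1.png");print(proj("top",(532,110.6,119.7)),proj("side",(532,110.6,119.7)))
E
```

```text
boxFR 60 [563.2 -49.8  64.8]
boxBR 60 [683.5 -39.3  55.1]
match 16 [435.1  72.6  12.3]
flapFR 68 [558.1  40.6  76.6]
flapBR [675.   50.   66.2]
[265.15956259 208.55242569] [296.40361947 161.97917912]
```

Call:
{"method": "move_arm", "body": {"plan": [[[4,-7,-15],[0,0,0],0.7],[[0,0,-25],[0,0,0],0.7],[[0,0,-20],[0,0,0],0.7],[[0,0,-7],[0,0,0],0.7],[[0,0,0],[0,0,0],0.7]]}}

```text
clock: 2.45
eef_pos: [538.2, 102.6, 54.3]
tool_rot: [-3.141, -0.0, -3.048]
force: [0.8, 0.1, 0.6]
width: 59.7
gripper_force: 0.0
```

```bash
python3 - <<'E'
from h import *
s=status.read_state();print(s["eef_pos"].round(1),s["tool_rot"].round(3))
b=cams.get_image("side");t=cams.get_image("top")
A=cv2.resize(b[130:220,270:370],None,fx=5,fy=5,interpolation=cv2.INTER_CUBIC)
B=cv2.resize(t[180:240,240:300],None,fx=5,fy=5,interpolation=cv2.INTER_CUBIC)
C=np.zeros((450,800,3),np.uint8);C[:,:500]=A;C[:300,500:]=B;cv2.imwrite("pics/d.png",C)
E
```

```text
[538.2 102.6  54.3] [-3.141 -0.    -3.048]
```

View pics/d.png

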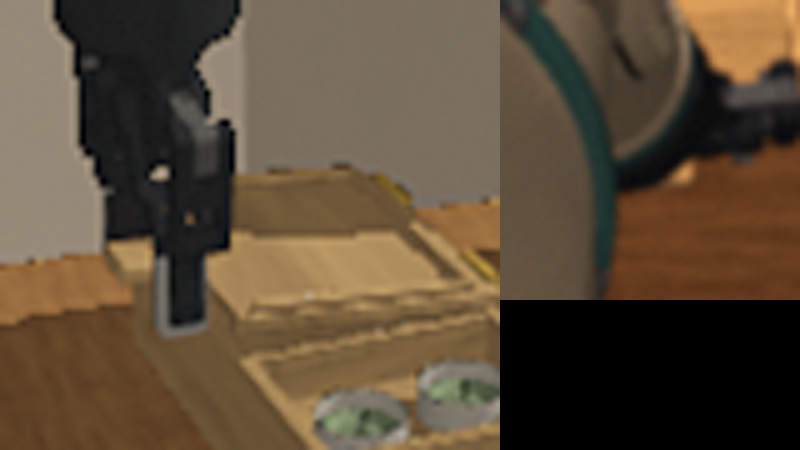

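The near finger stands beside the tab, clear of the box front, and the tab tip sticks out to its left, so the position is good. I'll close.

Call:
{"method": "move_arm", "body": {"plan": [[[-2,1,-3],[0,0,0],0.5],[[0,0,0],[0,0,0],0.2],[[0,0,0],[0,0,0],0],[[0,0,0],[0,0,0],0],[[0,0,0],[0,0,0],0],[[0,0,0],[0,0,0],0]]}}

```text
clock: 3.3
eef_pos: [535.8, 103.6, 51.3]
tool_rot: [-3.141, -0.0, -3.048]
force: [-0.9, -1.9, 1.9]
width: 25.2
gripper_force: 58.8
```

Call:
{"method": "move_arm", "body": {"plan": [[[0.7,0,14],[0,0,0],0],[[2.1,0.2,13.8],[0,0,0],0],[[3.5,0.3,13.6],[0,0,0],0],[[4.8,0.4,13.1],[0,0,0],0]]}}

```text
clock: 3.8
eef_pos: [549.9, 104.9, 107.1]
tool_rot: [3.141, 0.005, -3.048]
force: [9.8, -0.2, -11.9]
width: 25.2
gripper_force: 61.3
```

Call:
{"method": "move_arm", "body": {"plan": [[[6,0.5,12.6],[0,0,0],0],[[7.4,0.6,11.9],[0,0,0],0],[[8.4,0.7,11.2],[0,0,0],0],[[9.6,0.8,10.2],[0,0,0],0]]}}

```text
clock: 4.3
eef_pos: [580.6, 107.6, 151.5]
tool_rot: [3.141, 0.004, -3.048]
force: [11.7, 0.8, -23.0]
width: 25.1
gripper_force: 60.2
```

```bash
python3 - <<'E'
from h import *
b=cams.get_image("side")
cv2.imwrite("pics/e.png",cv2.resize(b[90:250,225:395],None,fx=3.5,fy=3.5,interpolation=cv2.INTER_CUBIC))
E
```

```text
(no output)
```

View pics/e.png

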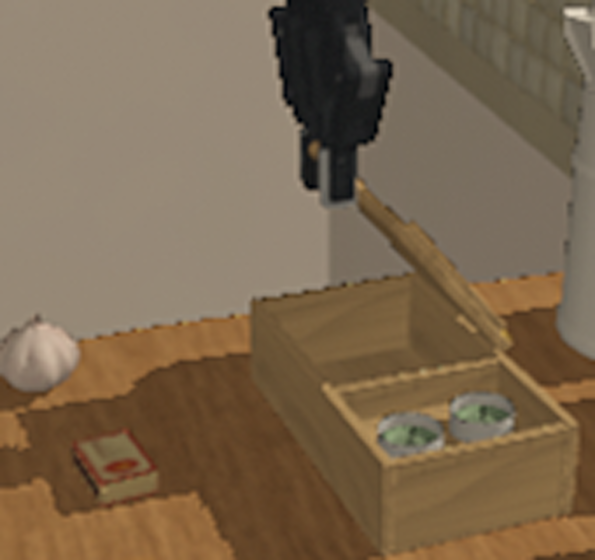

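The flap is about 45° up and still held at the tab. The empty deep compartment shows on its left. I'll continue the arc.

Call:
{"method": "move_arm", "body": {"plan": [[[10.5,0.9,9.3],[0,0,0],0],[[11.4,0.9,8.1],[0,0,0],0],[[12.1,1,7],[0,0,0],0],[[12.8,1,5.7],[0,0,0],0]]}}

```text
clock: 4.85
eef_pos: [621.9, 111.4, 178.9]
tool_rot: [3.141, -0.009, -3.047]
force: [1.6, 2.1, -21.8]
width: 24.8
gripper_force: 60.4
```

Call:
{"method": "move_arm", "body": {"plan": [[[13.2,1.1,4.4],[0,0,0],0],[[13.7,1.2,3.1],[0,0,0],0],[[13.9,1.2,1.6],[0,0,0],0],[[14,1.2,0.3],[0,0,0],0],[[0,0,0],[0,0,0],0]]}}

```text
clock: 5.48
eef_pos: [676.6, 116.4, 188.8]
tool_rot: [3.141, -0.009, -3.047]
force: [-3.2, 1.3, -13.5]
width: 24.5
gripper_force: 59.5
```

Call:
{"method": "move_arm", "body": {"plan": [[[0,0,0],[0,0,0],0.5],[[0,0,0],[0,0,0],0.6],[[0,0,15],[0,0,0],0.6],[[0,0,35],[0,0,0],0.6],[[-50,0,25],[0,0,0],0.7],[[-60,-10,0],[0,0,2],1],[[-60,-10,0],[0,0,2],1],[[-55,-10,-10],[0,0,2],1],[[-10,-10,-40],[0,0,2],1],[[0,0,0],[0,0,0],1]]}}

```text
clock: 6.72
eef_pos: [443.9, 74.8, 216.5]
tool_rot: [-3.141, -0.002, -2.91]
force: [-0.0, 0.0, 0.6]
width: 85.6
gripper_force: 0.0
```

```bash
python3 - <<'E'
from h import *
s=status.read_state();print(s["eef_pos"].round(1),s["tool_rot"].round(3))
b=cams.get_image("side");t=cams.get_image("top")
A=cv2.resize(b[90:250,215:395],None,fx=3,fy=3,interpolation=cv2.INTER_CUBIC)
cv2.imwrite("pics/f.png",A)
E
```

```text
[443.9  74.8 216.5] [-3.141e+00 -2.000e-03 -2.910e+00]
```

View pics/f.png

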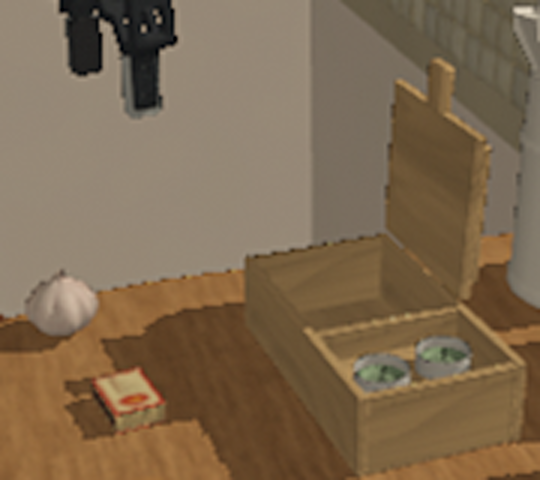

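The flap stands upright with the tab at the top, crop (440,70). The matchbox is clear at crop (130,398). I'll go down onto it.

Call:
{"method": "move_arm", "body": {"plan": [[[-8,-2,-55],[0,0,0],1],[[0,0,-60],[0,0,0],1],[[0,0,-50],[0,0,0],1],[[0,0,-30],[0,0,0],1],[[0,0,0],[0,0,0],1]]}}

```text
clock: 7.45
eef_pos: [436.9, 71.2, 35.1]
tool_rot: [-3.135, -0.008, -2.907]
force: [-0.0, 0.3, 0.5]
width: 85.3
gripper_force: 0.0
```

Call:
{"method": "move_arm", "body": {"plan": [[[-1,1,-20],[0,0,0],1],[[0,0,-12],[0,0,0],1],[[0,0,0],[0,0,0],1]]}}

```text
clock: 7.82
eef_pos: [435.7, 71.1, 6.9]
tool_rot: [-3.132, -0.008, -2.908]
force: [-0.2, -0.5, 0.2]
width: 85.5
gripper_force: 0.0
```

```bash
python3 - <<'E'
from h import *
s=status.read_state();print(s["eef_pos"].round(1),s["force"].round(1))
b=cams.get_image("side")
cv2.imwrite("pics/g.png",cv2.resize(b[170:250,215:315],None,fx=6,fy=6,interpolation=cv2.INTER_CUBIC))
E
```

```text
[435.7  71.1   6.9] [-0.2 -0.5  0.2]
```

View pics/g.png

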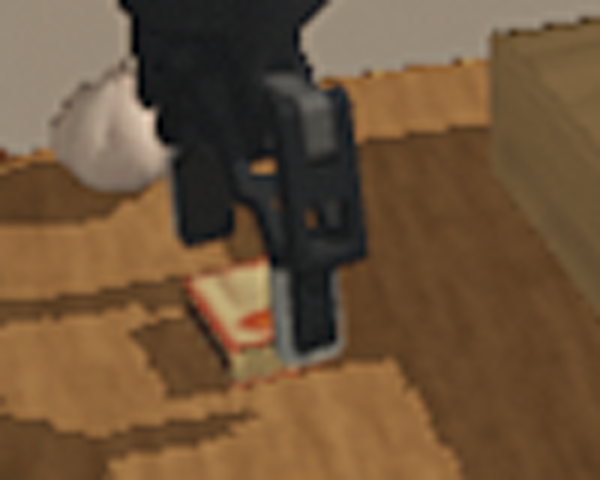

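The near finger is beside the matchbox's near end, perhaps a few mm too far to +x. I'll check that numerically using the visible left corners at crop (232,350) and (188,285).

```bash
python3 - <<'E'
from h import *
f=lambda u,v,z=16:onz("side",(215+(u+.5)/6-.5,170+(v+.5)/6-.5),z)
n=f(232,350);l=f(188,285);print(n,l,np.linalg.norm(n-l))
d=(l-n)/np.linalg.norm(l-n);print("yaw",np.degrees(np.arctan2(-d[0],d[1])),"centre",(n+l)/2+18*np.array([d[1],-d[0],0]))
for z in(7,20):
  p=proj("side",(436+.23*43,71-.973*43,z));print((p-[215,170])*6)
E
```

```text
[422.61349511  44.6024437   16.        ] [414.36279336  91.93726013  16.        ] 48.048505973634256
yaw 9.887611373270737 centre [436.22078084  71.3607416   16.        ]
[307.45081409 382.86152579]
[304.91378814 350.22336479]
```

Both cameras agree on (436,72). I'll lower the last few mm and grip.

Call:
{"method": "move_arm", "body": {"plan": [[[0,0,-5],[0,0,-2],1],[[0,0,0],[0,0,0],0.8],[[0,0,0],[0,0,0],0.4],[[0,0,0],[0,0,0],0],[[0,0,0],[0,0,0],0],[[0,0,0],[0,0,0],0]]}}

```text
clock: 8.62
eef_pos: [434.7, 71.1, 2.3]
tool_rot: [-3.132, -0.008, -2.942]
force: [-0.1, 0.1, 8.8]
width: 51.5
gripper_force: 62.2
```

Call:
{"method": "move_arm", "body": {"plan": [[[0,0,25],[0,0,0],0],[[0,0,50],[0,0,0],0],[[0,0,55],[0,0,0],0],[[45,10,10],[0,0,-2],0],[[45,10,0],[0,0,-2],0],[[45,10,0],[0,0,-2],0],[[30,9,0],[0,0,0],0],[[0,0,0],[0,0,0],0],[[0,0,0],[0,0,0],0]]}}

```text
clock: 9.75
eef_pos: [597.5, 109.8, 141.0]
tool_rot: [-3.133, -0.012, -3.046]
force: [-0.2, 0.6, -0.4]
width: 51.3
gripper_force: 63.4
```

```bash
python3 - <<'E'
from h import *
s=status.read_state();print(s["eef_pos"].round(1),s["tool_rot"].round(3))
b=cams.get_image("side")
cv2.imwrite("pics/i.png",cv2.resize(b[60:250,245:395],None,fx=3,fy=3,interpolation=cv2.INTER_CUBIC))
E
```

```text
[597.5 109.8 141. ] [-3.133 -0.012 -3.046]
```

View pics/i.png

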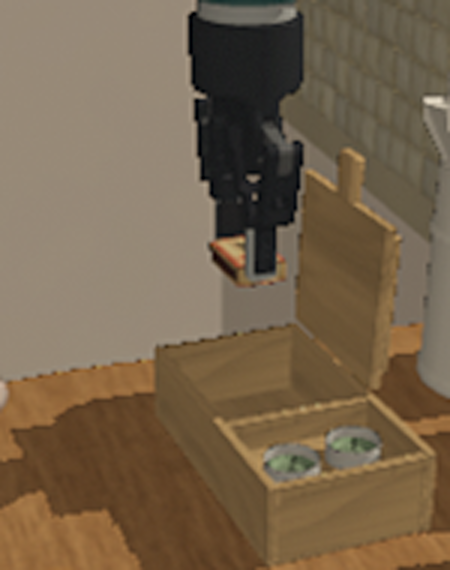

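The matchbox is held level at crop (248,262), over the open compartment and clear of the standing flap. I'll lower it.

Call:
{"method": "move_arm", "body": {"plan": [[[2,0,-25],[0,0,0],0],[[0,0,-35],[0,0,0],0],[[0,0,-35],[0,0,0],0],[[0,0,-18],[0,0,0],0],[[0,0,0],[0,0,0],0]]}}

```text
clock: 10.42
eef_pos: [599.7, 109.6, 27.5]
tool_rot: [-3.132, -0.012, -3.047]
force: [-0.5, 0.7, 0.3]
width: 51.0
gripper_force: 63.4
```

Call:
{"method": "move_arm", "body": {"plan": [[[0,0,-10],[0,0,0],0],[[0,0,-6],[0,0,0],0],[[0,0,-2],[0,0,0],0],[[0,0,0],[0,0,0],0]]}}

```text
clock: 10.92
eef_pos: [601.0, 110.0, 10.3]
tool_rot: [-3.133, -0.01, -3.047]
force: [-0.1, -0.3, -0.7]
width: 51.4
gripper_force: 63.4
```

Call:
{"method": "move_arm", "body": {"plan": [[[0,0,-1.5],[0,0,0],0],[[0,0,0],[0,0,0],0],[[0,0,0],[0,0,0],0.7],[[0,0,0],[0,0,0],0.8],[[0,0,0],[0,0,0],0.8],[[0,0,25],[0,0,0],0.8],[[0,0,50],[0,0,0],0.8],[[0,0,60],[0,0,0],0.8],[[-20,0,50],[0,0,0],0.8],[[-60,0,0],[0,0,0],0.8]]}}

```text
clock: 12.18
eef_pos: [524.9, 111.8, 197.5]
tool_rot: [-3.136, 0.001, -3.05]
force: [-0.7, 0.3, -0.4]
width: 68.1
gripper_force: 0.0
```

Call:
{"method": "move_arm", "body": {"plan": [[[-50,20,0],[0,0,0],0.8],[[-40,40,0],[0,0,0],0.8],[[0,60,0],[0,0,0],0.8],[[0,60,0],[0,0,0],0.8],[[0,60,0],[0,0,0],0.8],[[0,60,0],[0,0,0],0.8],[[0,0,0],[0,0,0],0.8],[[0,0,0],[0,0,0],0.8]]}}

```text
clock: 13.18
eef_pos: [430.6, 409.2, 193.2]
tool_rot: [-3.131, -0.011, -3.047]
force: [1.0, 0.3, -0.3]
width: 68.6
gripper_force: 0.0
```

```bash
python3 - <<'E'
from h import *
b=cams.get_image("side");t=cams.get_image("top")
A=cv2.resize(b[90:250,245:395],None,fx=2.5,fy=2.5,interpolation=cv2.INTER_CUBIC)
B=cv2.resize(t[130:290,215:365],None,fx=2.5,fy=2.5,interpolation=cv2.INTER_CUBIC)
cv2.imwrite("pics/j.png",np.hstack([A,B]))
E
```

```text
(no output)
```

View pics/j.png

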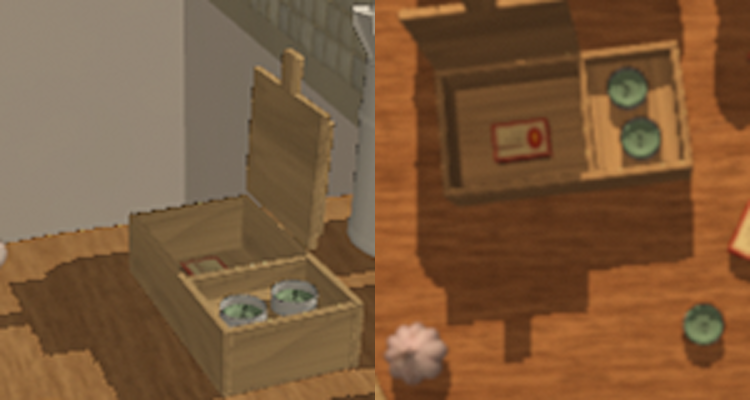

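The matchbox lies flat, label up, on the floor of the deep compartment, at (520,140) in the top crop. The flap stands upright and the arm is clear of everything, so I'll hand in.

```bash
python3 -c "
from cell import ctrl
print(ctrl.finish_job())"
```

```text
the job is handed in; nothing more can be done
None
```

The job is handed in: the last camera pictures show the flap standing upright and the leftmost matchbox lying flat, label up, on the floor of the deep compartment, with the arm clear, at about 13 s of the 53 s allowed; no verdict came back.

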